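# Uncap a salvaged camera and hold it against the test jig's stops

## Task

Test the salvaged camera on the recycling bench: lift the loose cap off its lens and set it, open side down, into the round recess of the square cap holder. Then push the camera along the jig's channel against the sprung plunger until it is firmly up against the two steel stops, without crushing it, and finish while still holding it pressed there (the spring pushes it back if you let go). Leave the other things on the bench alone.

Things in the scene. Friction and masses are not known exactly. Their poses are not given: they have to be found in the camera images.
- jig: Fixed jig, plate 220 x 100 x 8 mm; origin: centre of its underside, z up. Channel along local x: floor 8 mm above the table, 51 mm wide between rails (12 mm wide, tops at 18 mm, local x -100 to +50 mm), open at its -x end behind the camera. Slippery liner (friction about 0.12). End block (x +60 to +100 mm, 80 mm wide, top at 54 mm) with plunger and stops. The camera is pushed in local +x.
- stop_face (a point): Centre point between the two stop pads in the plane of their faces: jig local (+50, 0, +30) mm. Axes as the jig's. The camera's front face comes to lie in this plane.
- stops: The two fixed steel stop pads, upright bars 10 mm wide and 22 mm high, at local y = +18 and -18 mm either side of the plunger, facing jig -x; origin at stop_face. A push of 15 to 30 N in all (9 N of it taken by the spring) holds the camera firmly on them; over 60 N on the stops crushes it.
- plunger (a joint): Travel in m of the sprung brass plunger (diameter 14 mm, on the channel's centre line, axis 30 mm above the table): 0 fully out, grows as it is pushed in along jig +x; 0.016 when the camera meets the stops. It resists with about 3 N at first and 9 N at 0.016, and pushes the camera back when let go.
- plunger_tip (a point): Centre of the plunger's front face; 16 mm in front of the stop faces (jig local x = +34 mm) when fully out.
- camera: Loose camera in the channel, lens up, about 250 g: grey box 56 mm along the channel (x), 48 mm wide, 40 mm high, dark lens barrel 27 mm in diameter rising 16 mm from the middle of its top. Origin: centre of its underside, x along jig +x, z up. Starts 5 to 25 mm clear of the plunger; about 1.5 mm side play.
- camera_back (a point): Centre of the camera's flat back face, 28 mm behind its origin and 22 mm above its underside (30 mm above the table, level with the plunger): where to push. Axes as the camera's.
- camera_front (a point): Centre of the camera's front face, 28 mm ahead of its origin and 22 mm above its underside; meets plunger and stops.
- cap: Loose black round lens cap, outer diameter 36 mm, 24 mm high, closed top, open below (inside diameter 31 mm, 20 mm deep), 20 g. Origin at the centre of its open underside, z up through the closed top. It starts over the lens barrel, its rim on the camera's top, and comes straight up; it must be raised at least 16 mm to clear the barrel.
- cap_holder: Fixed white plastic block 80 x 80 x 18 mm with one round recess in the middle of its top, 42 mm in diameter, 8 mm deep. Origin at the centre of its underside. It stands to the left or to the right of the jig, a grey open screw tray of equal size on the other side.
- cap_holder_hole0 (a point): Centre of the recess's mouth, at the block's top, 18 mm above the table; a seated cap's origin lies 8 mm below it.
- screwdriver: Bystander: loose screwdriver lying beyond the jig. Leave alone.
- heatsink: Bystander: loose finned aluminium heat sink 60 x 60 x 30 mm; origin at the centre of its underside. Leave alone.
- pliers: Bystander: loose pliers, about 150 mm long. Origin at the jaw pivot. Leave alone.
- circuit_board: Bystander: loose circuit board 100 x 75 mm. Origin at the centre of its underside. Leave alone.

How it is judged (in metres and radians):
On the way:
1. the cap sits in the holder's recess, open side down, let go (horizontal distance between cap and cap_holder_hole0 below 0.006 m and z of cap in the frame of cap_holder_hole0 below -0.0055 m and angle between cap's own z axis and vertical below 0.12 rad and contact force between the fingers and cap below 0.1 N), for 0.3 s.
At the end, for the whole second after the job is handed in: Cap open side down in the recess (within 6 mm of centre, 5.5 mm deep, 0.12 rad), untouched; fingers press the camera (over 5 N), plunger in over 14.5 mm, camera front within 1.5 mm of the stop plane and on the stops with over 1.5 N, flat, straight and still for the last second (all of step 1 and contact force between the arm and cap below 0.1 N and value of joint plunger above 0.0145 m and x of camera_front in the frame of stop_face above -0.0015 m and contact force between camera and stops above 1.5 N and contact force between the fingers and camera above 5 N and angle between camera's own z axis and vertical below 0.08 rad and angle between the x axis of camera and the x axis of jig, either way round below 0.07 rad and linear speed of camera below 0.02 m/s); the arm keeps its last pose, push and grip.
It fails at once if the camera is crushed against the stops (more than 60 N) (contact force between camera and stops above 60 N).
It fails at once if a bystander is moved by more than 30 mm (distance of any of screwdriver, heatsink, pliers, circuit_board from where it was at the start of the episode above 0.03 m).
It also fails if it takes over 58 s, if anything falls off the work surface, if the arm or the gripper's body presses on something with over 40 N, if the wrist force passes 120 N, or if a joint passes its speed limit or range.

## Robot

A 6-joint arm with a two-finger parallel gripper is mounted at the origin on the work surface. World frame = base frame: x ahead of the robot, y to its left, z up, the work surface at z = 0. Lengths are in m, angles in degrees, forces in N, time in s.
With the tool pointing down it reaches from about 0.4 to 0.825 m from the base axis. Payload 7 kg.
Tool frame: the origin (TCP) lies at the very end of the fingers, on their centre line; the grasp point (between the pads) lies 19 mm behind it; z points along the fingers, y is the line along which they close (so a half turn about z gives the same grasp; the last joint's range is limited). The gripper opens to 88 mm and grips with 3 to 60 N. Pads are 19 mm wide; open, the fingers measure 130 mm over their backs; the gripper's body (78 mm by 193 mm) begins 47 mm behind the grasp point.
Start: joints at [-49.842, 20.546, 0.682, 0, -70.136, -16.507], TCP at [0.271, -0.618, 0.199] pointing down, gripper open.
Joint ranges: [-176.03, 176.03], [-82.01, 121.73], [-58.28, 71.71], [-173.87, 95.51], [-174.79, -0.11], [-173.66, 173.66]. Speed limits (degrees/s): [136.94, 136.94, 172.46, 180, 180, 180].

## Interface

Orientations are given as [roll, pitch, yaw] about the fixed x, y, z axes, in that order (R = Rz(yaw) Ry(pitch) Rx(roll)).
In Python, from plant import ctrl, cams, workorder gives the robot as it stands.
- The arm moves only by the tool play_rows, never from a script. Its argument "motion" is a list of rows, each an object of numbers: "x", "y", "z": the shift along the tool's x, y, z normalised to -1 to 1, where 1 is 0.025 m; "rx", "ry", "rz": the turn, a rotation vector about the tool's x, y, z normalised to -1 to 1, where 1 is 4 degrees. A call has 1 to 20 rows; each row shifts and turns the commanded pose from where the row before left it, along the tool's axes as they then stand; what a row does not reach is not made up. A row lasts 1/8 s, in which the tool goes at most 62.5 mm and 10.7 degrees, less where a joint would pass 70% of its speed; a pose out of reach is approached as far as the arm can. A call with a number of a shift or a turn outside -1 to 1 is refused whole. A call with a gripper value outside its range is refused whole. "fingers" is the opening, from -1 (shut) to 1 (fully open), set as the call begins (left out, the last holds). The fingers move at their own pace and stop on an object; the grip force is fixed at half the most. Time passes only in rows, so rows that do not move let the fingers close. It gives the time, the measured TCP pose, the force, the opening and the grip force at its end, in the units of the state.
- ctrl.get_obs(): the state, without advancing time (a new reading comes with each control period).
- cams.snapshot(name): name is "scene" or "side" or "wrist"; returns the picture (480x640x3 uint8, blue, green, red); there is no depth.
- cams.get_calibration(name): a dict with "vertical_fov" (degrees; the focal length in pixels is half the picture's height over the tangent of half this angle, whatever the lens; pixels are square), "cx", "cy" (the principal point, pixels), "position" and "rotation" of the camera in the world. Camera axes: x right, y up, looking along -z (the intrinsics and any distortion apply to the point x, -y, -z); pixel columns grow to the right and rows downward; lengths in m; the calibration is good to about 2 mm. A picture is of the moment at which its call begins: read the wrist's pose just before it. get_calibration takes no time and is no camera call; for the wrist camera it gives the pose at the moment of the call.
- workorder.close_job(): hands the job in; it is judged then, once.
The state is a dict: "clock": time; "joint_pos": joint angles; "qvel": joint speeds; "tau": joint torques, N m; "tool_pos": TCP position; "orientation": TCP orientation; "force": force on the tool from outside, world axes, zero at the start; "moment": the same for the moment, N m; "opening": finger opening in m; "gripper_force": force on a finger pad.
Only numpy, scipy, OpenCV 4.12 (cv2) and the standard library are available. Lean on these libraries where they do the work, as an engineer would, in place of code of your own. Each camera call takes 0.05 s, during which the arm holds its last target. There are 200 camera calls.

## Working session

There is one attempt and no reset: what is moved stays moved. The work goes in short steps, Python scripts to look and compute and a tool call to move; the robot and the scene stay as the last step left them, time stands still between calls to the robot, and variables do not carry over. Pictures are saved under pics/ and viewed, at most 10 in all, crops included, and the job is handed in when it is done.

Besides the shell and the picture viewer there is one more tool, called by a JSON object that holds its "op" and its "data". play_rows: Moves the arm, as the interface text tells. Its arguments: {"type":"object","properties":{"motion":{"type":"array"},"fingers":{"type":"number"}},"required":["motion"]}

```bash
mkdir -p pics
python3 - <<'E'
from plant import ctrl,cams
import cv2,numpy as np
np.set_printoptions(precision=4,suppress=True)
print(ctrl.get_obs())
for n in ("scene","side","wrist"):
    c=cams.get_calibration(n); print(n,c)
    cv2.imwrite(f"pics/{n}0.png",cams.snapshot(n))
E
```

```text
{'clock': 0.0, 'joint_pos': array([-49.8429,  20.5913,   0.6342,  -0.0186, -70.137 , -16.507 ]), 'qvel': array([ 0.0298,  0.046 , -0.0238, -0.0023, -0.1273, -0.0849]), 'tau': array([  0.0005, -58.2726,  29.3063,   6.9973,   0.0069,  -0.0002]), 'tool_pos': array([ 0.2705, -0.6178,  0.1977]), 'orientation': array([ 179.9048,   -0.01  , -156.3562]), 'force': array([-0.9517,  0.3193,  0.6105]), 'moment': array([-0.0079,  0.0859,  0.0377]), 'gripper_force': 0.0, 'opening': 0.08798982510300145}
scene {'vertical_fov': 55.42475966969824, 'cx': 326.1399678226247, 'cy': 250.40752574086494, 'position': array([1.1141, 0.2924, 0.9276]), 'rotation': array([ 35.5637,   0.7657, 115.4854])}
side {'vertical_fov': 52.430856122352196, 'cx': 320.9051272753214, 'cy': 237.07574816102326, 'position': array([0.0675, 0.8191, 0.7218]), 'rotation': array([  56.5625,   -1.1696, -147.6465])}
wrist {'vertical_fov': 71.69563620571085, 'cx': 317.6987391548056, 'cy': 237.11851749706366, 'position': array([ 0.1986, -0.6491,  0.3839]), 'rotation': array([-16.8353,  -0.0392, 113.6741])}
```

View pics/scene0.png

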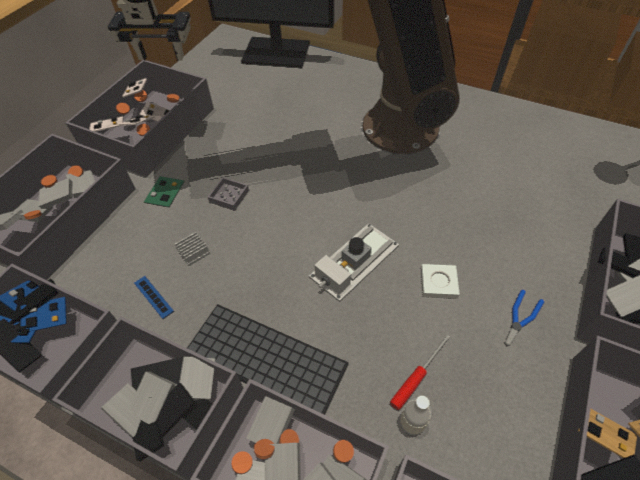

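View pics/side0.png

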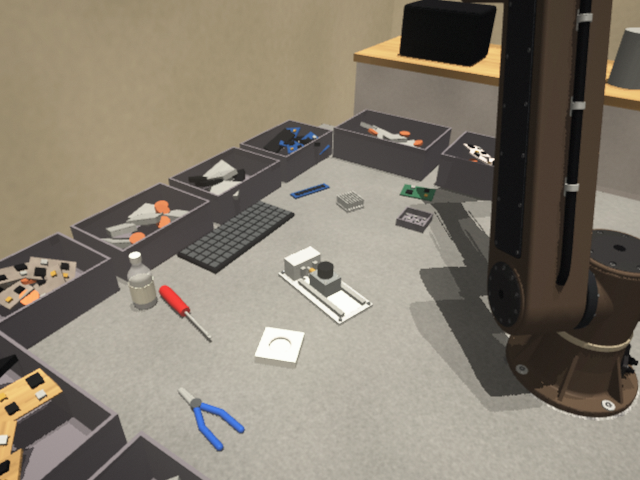

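The scene view shows the jig around (354,262), the cap at (357,246) and the holder recess at (441,280). In the side view the cap is at (325,270) and the recess at (280,346).

```bash
cat > h.py <<'E'
import numpy as np,cv2
from scipy.spatial.transform import Rotation as Ro
np.set_printoptions(precision=4,suppress=True)
def rot(o): return Ro.from_euler('xyz',o,degrees=True)
def ray(c,u,v):
    f=240/np.tan(np.radians(c['vertical_fov'])/2)
    d=np.array([(u-c['cx'])/f,-(v-c['cy'])/f,-1.]); return rot(c['rotation']).apply(d)
def plane(c,u,v,z):
    d=ray(c,u,v); p=np.array(c['position']); return p+d*(z-p[2])/d[2]
def proj(c,P):
    f=240/np.tan(np.radians(c['vertical_fov'])/2)
    q=rot(c['rotation']).inv().apply(np.array(P)-c['position'])
    return np.array([c['cx']-f*q[...,0]/q[...,2],c['cy']+f*q[...,1]/q[...,2]]).T
def tri(c1,a,c2,b):
    d1,d2=ray(c1,*a),ray(c2,*b);p1,p2=np.array(c1['position']),np.array(c2['position'])
    s=np.linalg.lstsq(np.c_[d1,-d2],p2-p1,rcond=None)[0]
    x,y=p1+s[0]*d1,p2+s[1]*d2; return (x+y)/2,np.linalg.norm(x-y)
def todelta(obs,T,yaw=None):
    """remaining shift in tool axes (units of 25 mm) to TCP target T"""
    R=rot(obs['orientation']); return R.inv().apply(np.array(T)-obs['tool_pos'])/0.025
E
python3 - <<'E'
from h import *
from plant import cams
S,D=cams.get_calibration('scene'),cams.get_calibration('side')
a=cv2.imread('pics/scene0.png');b=cv2.imread('pics/side0.png')
def comps(im,lo,hi,roi,inv=False,amin=30):
    x0,y0,x1,y1=roi; g=cv2.cvtColor(im,cv2.COLOR_BGR2GRAY)[y0:y1,x0:x1]
    m=cv2.inRange(g,lo,hi); n,l,s,c=cv2.connectedComponentsWithStats(m)
    for i in range(1,n):
        if s[i,4]>amin:
            pts=cv2.findNonZero((l==i).astype(np.uint8)); r=cv2.minAreaRect(pts)
            print(roi,s[i]+[x0,y0,0,0,0],c[i]+[x0,y0], 'rect',np.array(r[0])+[x0,y0],r[1],r[2])
print('cap');comps(a,0,45,(330,225,385,270));comps(b,0,45,(300,255,350,300))
print('white');comps(a,185,255,(300,215,480,310),amin=60);comps(b,185,255,(250,240,390,380),amin=60)
for z in (0.018,0.072): print(z,'cap',plane(S,356,243,z),plane(D,325,268,z),'hole',plane(S,441,280,z),plane(D,281,346,z))
# jig plate ends rough: scene far corners
print('tri cap',tri(S,(356.5,243),D,(325.5,267.5)))
E
```

```text
cap
(330, 225, 385, 270) [349 247  14   7  60] [355.5833 250.25  ] rect [355.5 250. ] (6.0, 13.0) 90.0
white
(300, 215, 480, 310) [364 228  25  27 313] [375.3642 239.8946] rect [374.25 240.25] (17.677669525146484, 22.62741470336914) 45.0
(300, 215, 480, 310) [349 245  47  45 210] [371.6238 266.0095] rect [370.5405 265.9616] (5.078245639801025, 62.966529846191406) 46.50743103027344
(300, 215, 480, 310) [316 256  38  28 443] [333.4402 268.9955] rect [334.26 267.82] (33.80000686645508, 18.60000228881836) 36.869895935058594
(300, 215, 480, 310) [423 264  36  30 901] [440.0211 279.1088] rect [440.5 278.5] (29.0, 35.0) 90.0
(250, 240, 390, 380) [284 246  37  20 377] [302.0159 255.3369] rect [302.0146 255.0317] (12.920961380004883, 35.200889587402344) 65.224853515625
(250, 240, 390, 380) [333 257  27  20 166] [346.5181 265.5181] rect [346.84 263.88] (29.200002670288086, 15.600001335144043) 36.86989212036133
(250, 240, 390, 380) [ 278  272   95   52 1386] [333.0072 298.6991] rect [324.9154 288.1047] (93.23326110839844, 37.550621032714844) 38.92754364013672
(250, 240, 390, 380) [310 317  19  28 198] [319.2929 330.6364] rect [318.3639 330.9734] (27.615388870239258, 13.000000953674316) 67.38013458251953
(250, 240, 390, 380) [ 250  320   67   50 1818] [281.8999 343.6073] rect [283.6614 341.3324] (72.40593719482422, 44.04371643066406) 10.222168922424316
(250, 240, 390, 380) [327 323  20  17 112] [335.5179 331.4643] rect [336.3654 331.6731] (21.75103759765625, 10.787812232971191) 37.87498474121094
0.018 cap [0.4807 0.0589 0.018 ] [0.5459 0.0188 0.018 ] hole [0.4959 0.2808 0.018 ] [0.4837 0.2809 0.018 ]
0.072 cap [0.5183 0.0727 0.072 ] [0.5092 0.0802 0.072 ] hole [0.5326 0.2815 0.072 ] [0.4518 0.3222 0.072 ]
tri cap (array([0.5133, 0.0719, 0.0661]), np.float64(0.0009620002443563589))
```

Run:
```python
from h import *
from plant import cams,ctrl
S=cams.get_calibration('scene');o=ctrl.get_obs()
p,q=plane(S,395,246,.018),plane(S,350,289,.018)
print(p,q,'jig yaw',np.degrees(np.arctan2(*(q-p)[1::-1])))
print(todelta(o,[.513,.09,.26]))
```

```text
[0.4488 0.1494 0.018 ] [0.6078 0.0986 0.018 ] jig yaw -17.72422678067168
[-20.2394  22.0548  -2.4576]
```

{"op": "play_rows", "data": {"motion": [{"x":-1,"y":1,"z":-0.12},{"x":-1,"y":1,"z":-0.12},{"x":-1,"y":1,"z":-0.12},{"x":-1,"y":1,"z":-0.12},{"x":-1,"y":1,"z":-0.12},{"x":-1,"y":1,"z":-0.12},{"x":-1,"y":1,"z":-0.12},{"x":-1,"y":1,"z":-0.12},{"x":-1,"y":1,"z":-0.12},{"x":-1,"y":1,"z":-0.12},{"x":-1,"y":1,"z":-0.12},{"x":-1,"y":1,"z":-0.12},{"x":-1,"y":1,"z":-0.12},{"x":-1,"y":1,"z":-0.12},{"x":-1,"y":1,"z":-0.12},{"x":-1,"y":1,"z":-0.12},{"x":-1,"y":1,"z":-0.12},{"x":-1,"y":1,"z":-0.12},{"x":-1,"y":1,"z":-0.12},{"x":-1,"y":1,"z":-0.12}], "fingers": 1}}

```text
$.motion[0]: bad value
```

{"op": "play_rows", "data": {"motion": [{"y":1,"rz":1},{"y":1,"rz":1},{"rz":1},{"rz":1},{"rz":1},{"rz":1},{"rz":1},{"rz":1},{"rz":1},{"rz":1},{"rz":0.3},{}]}}

```text
$.motion[0]: bad value
```

Run:
```python
from h import *
from plant import cams,ctrl
import json
o=ctrl.get_obs();c=cams.get_calibration('wrist');im=cams.snapshot('wrist')
cv2.imwrite('pics/w1.png',im)
json.dump({k:np.array(v).tolist() for k,v in c.items()},open('w1.json','w'))
print(o['clock'],o['tool_pos'],o['orientation'],o['force'],c['position'],c['rotation'])
```

```text
0.15 [ 0.2706 -0.6179  0.1979] [ 179.9237   -0.0091 -156.3557] [-0.1534  0.1667 -0.5712] [ 0.1986 -0.6491  0.384 ] [-16.8357  -0.0266 113.6753]
```

View pics/w1.png

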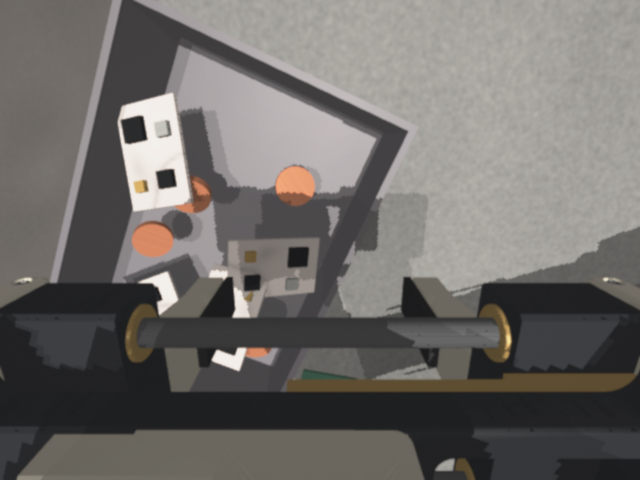

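The wrist camera sees the region on the tool's +x side: a tray, with the fingers at the bottom around v≈300. The rows were refused, so I'll give all six keys.

{"op": "play_rows", "data": {"motion": [{"x":-1,"y":1,"z":-0.12,"rx":0,"ry":0,"rz":0},{"x":-1,"y":1,"z":-0.12,"rx":0,"ry":0,"rz":0},{"x":-1,"y":1,"z":-0.12,"rx":0,"ry":0,"rz":0},{"x":-1,"y":1,"z":-0.12,"rx":0,"ry":0,"rz":0},{"x":-1,"y":1,"z":-0.12,"rx":0,"ry":0,"rz":0},{"x":-1,"y":1,"z":-0.12,"rx":0,"ry":0,"rz":0},{"x":-1,"y":1,"z":-0.12,"rx":0,"ry":0,"rz":0},{"x":-1,"y":1,"z":-0.12,"rx":0,"ry":0,"rz":0},{"x":-1,"y":1,"z":-0.12,"rx":0,"ry":0,"rz":0},{"x":-1,"y":1,"z":-0.12,"rx":0,"ry":0,"rz":0},{"x":-1,"y":1,"z":-0.12,"rx":0,"ry":0,"rz":0},{"x":-1,"y":1,"z":-0.12,"rx":0,"ry":0,"rz":0},{"x":-1,"y":1,"z":-0.12,"rx":0,"ry":0,"rz":0},{"x":-1,"y":1,"z":-0.12,"rx":0,"ry":0,"rz":0},{"x":-1,"y":1,"z":-0.12,"rx":0,"ry":0,"rz":0},{"x":-1,"y":1,"z":-0.12,"rx":0,"ry":0,"rz":0},{"x":-1,"y":1,"z":-0.12,"rx":0,"ry":0,"rz":0},{"x":-1,"y":1,"z":-0.12,"rx":0,"ry":0,"rz":0},{"x":-1,"y":1,"z":-0.12,"rx":0,"ry":0,"rz":0},{"x":-1,"y":1,"z":-0.12,"rx":0,"ry":0,"rz":0}], "fingers": 1}}

```text
clock: 2.7
tool_pos: [0.5284, 0.0415, 0.2588]
orientation: [180.0, 0.0, -156.3]
force: [0.1, -0.3, 0.4]
opening: 0.0874
gripper_force: 0.0
```

{"op": "play_rows", "data": {"motion": [{"x":-1,"y":0.7,"z":0,"rx":0,"ry":0,"rz":0},{"x":-1,"y":0,"z":0,"rx":0,"ry":0,"rz":0},{"x":-1,"y":0,"z":0,"rx":0,"ry":0,"rz":0},{"x":-0.4,"y":0,"z":0,"rx":0,"ry":0,"rz":1},{"x":0,"y":0,"z":0,"rx":0,"ry":0,"rz":1},{"x":0,"y":0,"z":0,"rx":0,"ry":0,"rz":1},{"x":0,"y":0,"z":0,"rx":0,"ry":0,"rz":1},{"x":0,"y":0,"z":0,"rx":0,"ry":0,"rz":1},{"x":0,"y":0,"z":0,"rx":0,"ry":0,"rz":1},{"x":0,"y":0,"z":0,"rx":0,"ry":0,"rz":1},{"x":0,"y":0,"z":0,"rx":0,"ry":0,"rz":1},{"x":0,"y":0,"z":0,"rx":0,"ry":0,"rz":1},{"x":0,"y":0,"z":0,"rx":0,"ry":0,"rz":1},{"x":0,"y":0,"z":0,"rx":0,"ry":0,"rz":0.3},{"x":0,"y":0,"z":0,"rx":0,"ry":0,"rz":0}]}}

```text
clock: 4.58
tool_pos: [0.5992, 0.0904, 0.2584]
orientation: [-180.0, -0.0, 162.5]
force: [-0.3, -0.1, 0.4]
opening: 0.0877
gripper_force: 0.0
```

```bash
cat > shot.py <<'E'
from h import *
from plant import cams,ctrl
import json,sys
o=ctrl.get_obs();c=cams.get_calibration('wrist');im=cams.snapshot('wrist');n=sys.argv[1]
cv2.imwrite(f'pics/{n}.png',im)
json.dump({k:np.array(v).tolist() for k,v in c.items()},open(n+'.json','w'))
print(o['clock'],o['tool_pos'],o['orientation'],o['force'],c['position'],c['rotation'])
E
python3 shot.py w2
```

```text
4.575 [0.5992 0.0904 0.2584] [-179.9867   -0.0175  162.4995] [-0.3288 -0.1062  0.4137] [0.5241 0.1146 0.4445] [-16.8611   0.0595  72.5281]
```

View pics/w2.png

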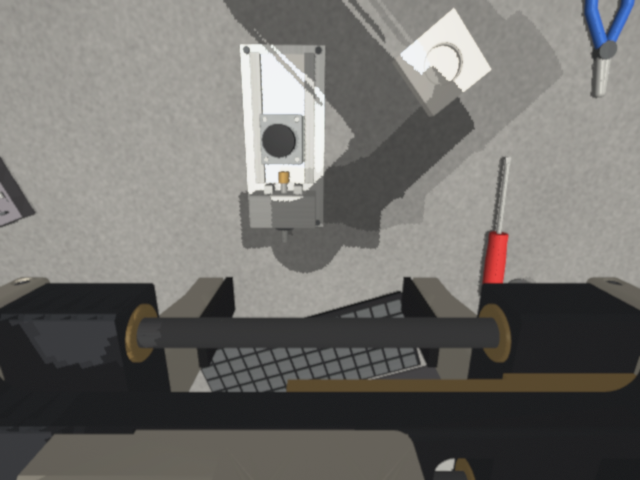

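The wrist view shows the jig upright with its plate corners near (240,45) and (326,45). The cap is at (280,140), the plunger at (284,178) and the holder recess near (443,63), partly in shadow. I'll enlarge it to read it off precisely.

Run:
```python
from h import *
import json
c=json.load(open('w2.json'));im=cv2.imread('pics/w2.png')
a=cv2.resize(im[40:190,235:335],None,fx=4,fy=4,interpolation=cv2.INTER_CUBIC)
b=cv2.resize(im[5:120,395:495],None,fx=4,fy=4,interpolation=cv2.INTER_CUBIC)
b=cv2.copyMakeBorder(b,0,600-b.shape[0],0,0,cv2.BORDER_CONSTANT)
cv2.imwrite('pics/w2z.png',np.hstack([a,b]))
g=cv2.cvtColor(im,cv2.COLOR_BGR2GRAY)
m=cv2.inRange(g[110:170,255:310],0,40);cs=max(cv2.findContours(m,0,1)[0],key=cv2.contourArea)
e=cv2.fitEllipse(cs);print(e[0][0]+255,e[0][1]+110,e[1],plane(c,e[0][0]+255,e[0][1]+110,.072))
```

```text
Traceback (most recent call last):
ValueError: max() iterable argument is empty
```

View pics/w2z.png

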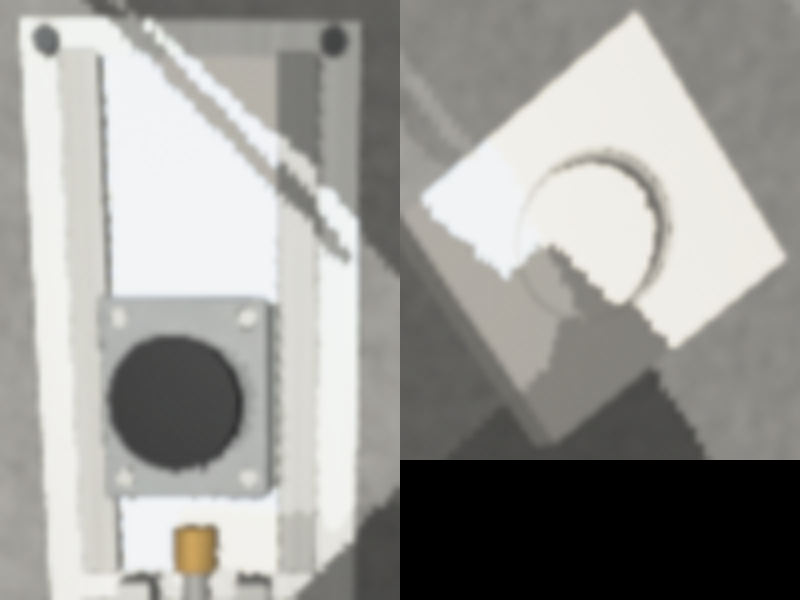

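The enlargement shows the cap top centred near zoom (172,402) and the camera box with corners (105,297) to (272,495). The holder's top corners are (422,198), (635,10), (786,258) and about (555,440), with the recess rim around (593,232).

Run:
```python
from h import *
import json
c=json.load(open('w2.json'))
A=lambda X,Y:(235+(X+.5)/4-.5,40+(Y+.5)/4-.5)
B=lambda X,Y:(395+(X-400+.5)/4-.5,5+(Y+.5)/4-.5)
P=lambda f,X,Y,z:plane(c,*f(X,Y),z)
yaw=lambda p,q:np.degrees(np.arctan2(*(q-p)[1::-1]))
print('cap',P(A,172.5,402,.072))
bx=np.array([P(A,*k,.048) for k in((105,297),(266,297),(268,495),(107,495))]);print('box',bx[:,:2].tolist(),bx.mean(0))
for i,j in((0,1),(1,2),(2,3),(3,0)):print(np.linalg.norm(bx[i]-bx[j]),yaw(bx[i],bx[j]))
print('plate L',yaw(P(A,20,20,.008),P(A,50,598,.008)),'R',yaw(P(A,360,22,.008),P(A,357,540,.008)))
print('rail inner L',yaw(P(A,100,50,.018),P(A,120,570,.018)),'R in',yaw(P(A,278,50,.018),P(A,279,570,.018)))
h1,h2=P(A,46,40,.008),P(A,333,40,.008);print('holes',h1,h2,(h1+h2)/2,yaw(h1,h2))
print('plunger',P(A,196,530,.037))
hc=np.array([P(B,*k,.018) for k in((422,198),(635,10),(786,258),(555,440))]);print('holder',hc[:,:2].tolist(),hc.mean(0),[np.linalg.norm(hc[i]-hc[i-1]) for i in range(4)])
t=np.linspace(0,2*np.pi,200)
for ctr in (P(B,595,226.5,.018),P(B,593,236,.018)):
    k=proj(c,np.c_[ctr[0]+.021*np.cos(t),ctr[1]+.021*np.sin(t),t*0+.018])
    X=(k[:,0]-395+.5)*4+400;Y=(k[:,1]-5+.5)*4; print('rim',ctr,X.min(),X.max(),Y.min(),Y.max())
S=json.load(open('w2.json'))
from plant import cams
s,d=cams.get_calibration('scene'),cams.get_calibration('side')
print(plane(s,440.5,279.5,.018),plane(d,280,346,.018))
```

```text
cap [0.5147 0.0721 0.072 ]
box [[0.48179868107125606, 0.06073010403687087], [0.4953521271603162, 0.10378033091115009], [0.547118277582512, 0.08727468299602524], [0.5329976007989372, 0.04240045360842429]] [0.5143 0.0735 0.048 ]
0.04513333507304741 72.5245029777308
0.054333882086884486 -17.68489286526943
0.04704349026121697 -107.46734453258779
0.054381113137840324 160.3021989639524
plate L -18.032080906311666 R -17.4985435762684
rail inner L -17.912377478609447 R in -18.027702050331158
holes [0.4059 0.0634 0.008 ] [0.4312 0.1436 0.008 ] [0.4185 0.1035 0.008 ] 72.51485900726948
plunger [0.5511 0.0625 0.037 ]
holder [[0.4660965186073622, 0.2317518624464766], [0.43832184130916585, 0.29883948850770026], [0.5131099012568446, 0.32902472716576314], [0.5418876914497345, 0.2548631555686647]] [0.4899 0.2786 0.018 ] [np.float64(0.07923656826618661), np.float64(0.07260979458412974), np.float64(0.08064987627753567), np.float64(0.07954935518366914)]
rim [0.4883 0.2777 0.018 ] 522.4760372492278 668.7922348411944 144.97311560800858 306.4611112733853
rim [0.4906 0.2767 0.018 ] 520.6157140008479 666.6510324544131 154.78168691327778 315.6668785376047
[0.495  0.2793 0.018 ] [0.4854 0.282  0.018 ]
```

Run:
```python
from h import *
from plant import ctrl
o=ctrl.get_obs();print(todelta(o,[.5146,.0725,.059]))
```

```text
[ 3.0081 -1.6989  7.9795]
```

{"op": "play_rows", "data": {"motion": [{"x":0.75,"y":-0.425,"z":1,"rx":0,"ry":0,"rz":0},{"x":0.75,"y":-0.425,"z":1,"rx":0,"ry":0,"rz":0},{"x":0.75,"y":-0.425,"z":1,"rx":0,"ry":0,"rz":0},{"x":0.75,"y":-0.425,"z":1,"rx":0,"ry":0,"rz":0},{"x":0,"y":0,"z":1,"rx":0,"ry":0,"rz":0},{"x":0,"y":0,"z":1,"rx":0,"ry":0,"rz":0},{"x":0,"y":0,"z":1,"rx":0,"ry":0,"rz":0},{"x":0,"y":0,"z":0.5,"rx":0,"ry":0,"rz":0},{"x":0,"y":0,"z":0.45,"rx":0,"ry":0,"rz":0},{"x":0,"y":0,"z":0,"rx":0,"ry":0,"rz":0},{"x":0,"y":0,"z":0,"rx":0,"ry":0,"rz":0}]}}

```text
clock: 6.0
tool_pos: [0.5152, 0.0727, 0.0605]
orientation: [180.0, 0.0, 162.5]
force: [-0.3, -0.9, 0.7]
opening: 0.0876
gripper_force: 0.0
```

Run:
```python
from h import *
from plant import ctrl
o=ctrl.get_obs();print(o['tool_pos'],o['orientation'],o['force'],todelta(o,[.5146,.0725,.059]))
```

```text
[0.5152 0.0727 0.0605] [179.9683   0.0453 162.4645] [-0.2985 -0.8845  0.6556] [ 0.0209 -0.0145  0.0614]
```

{"op": "play_rows", "data": {"motion": [{"x":0,"y":0,"z":0.04,"rx":0,"ry":0,"rz":0},{"x":0,"y":0,"z":0,"rx":0,"ry":0,"rz":0},{"x":0,"y":0,"z":0,"rx":0,"ry":0,"rz":0},{"x":0,"y":0,"z":0,"rx":0,"ry":0,"rz":0},{"x":0,"y":0,"z":0,"rx":0,"ry":0,"rz":0},{"x":0,"y":0,"z":0,"rx":0,"ry":0,"rz":0},{"x":0,"y":0,"z":0,"rx":0,"ry":0,"rz":0},{"x":0,"y":0,"z":0,"rx":0,"ry":0,"rz":0}], "fingers": -1}}

```text
clock: 7.0
tool_pos: [0.5147, 0.0725, 0.0589]
orientation: [-180.0, -0.0, 162.5]
force: [0.7, 0.1, 0.6]
opening: 0.0134
gripper_force: 0.0
```

The fingers have closed past the cap's 36 mm, so I need to look.

Run:
```python
from h import *
from plant import ctrl,cams
a=cams.snapshot('scene')[190:310,290:430];b=cams.snapshot('side')[220:340,260:400]
cv2.imwrite('pics/g1.png',np.hstack([cv2.resize(k,(400,343),interpolation=cv2.INTER_CUBIC) for k in(a,b)]))
o=ctrl.get_obs();print(o['clock'],o['opening'],o['gripper_force'],o['tool_pos'])
```

```text
7.1 0.0050277766604382695 0.0 [0.5147 0.0725 0.0589]
```

View pics/g1.png

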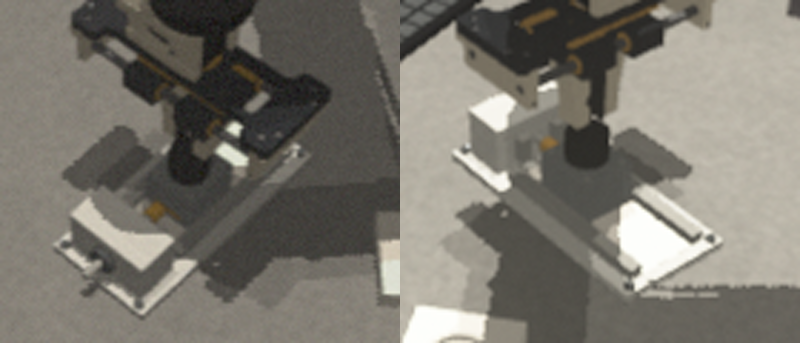

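Run:
```python
from h import *
from plant import ctrl,cams
for n,x0,y0 in(('scene',290,190),('side',260,220)):
    c=cams.get_calibration(n)
    for z in (.048,.0589,.072,.085): print(n,z,(proj(c,[[.5147,.0725,z]])-[x0,y0])*400/140+(0 if n=='scene' else [400,0]))
```

```text
scene 0.048 [[188.8726 165.3359]]
scene 0.0589 [[189.4015 157.5834]]
scene 0.072 [[190.0488 148.0954]]
scene 0.085 [[190.7041 138.4903]]
side 0.048 [[584.1563 154.2442]]
side 0.0589 [[584.496  143.2216]]
side 0.072 [[584.9091 129.8127]]
side 0.085 [[585.3246 116.3285]]
```

```bash
python3 shot.py w3
python3 - <<'E'
import cv2,numpy as np
from plant import cams
im=cv2.imread('pics/w3.png')
a=cams.snapshot('scene')[215:275,320:400];b=cams.snapshot('side')[240:300,285:365]
t=np.vstack([cv2.resize(k,(400,300),interpolation=cv2.INTER_CUBIC) for k in(a,b)])
cv2.imwrite('pics/g2.png',np.hstack([t,cv2.resize(im[180:480,220:420],(400,600))]))
E
```

```text
7.1 [0.5147 0.0725 0.0589] [-179.9971   -0.0024  162.4495] [-0.9384 -0.6075  0.2758] [0.4396 0.0968 0.245 ] [-16.8767   0.0457  72.4801]
```

View pics/g2.png

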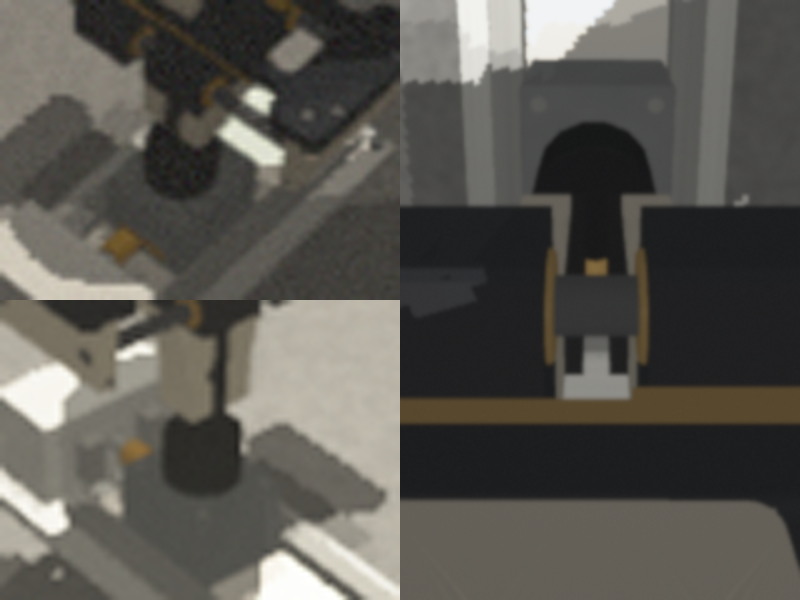

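Run:
```python
from h import *
import json
from plant import ctrl,cams
c=json.load(open('w3.json'));o=ctrl.get_obs();R=rot(o['orientation'])
for s in (0,-.01,-.019,-.03): print(s,[proj(c,(o['tool_pos']+R.apply([x,y,s]))[None]).round(0)[0].tolist() for x,y in((.0095,.013),(.0095,-.013),(0,.003))])
k=cams.get_calibration('side')
for s in (0,-.01,-.019,-.03): print('side g2',s,[((proj(k,(o['tool_pos']+R.apply([x,y,s]))[None])[0]-[285,240])*5+[0,300]).round().tolist() for x,y in((.0095,.0235),(-.0095,.0235),(-.0095,-.0235),(.0095,-.0235))])
k=cams.get_calibration('scene')
for s in (0,-.01,-.019,-.03): print('scene g2',s,[((proj(k,(o['tool_pos']+R.apply([x,y,s]))[None])[0]-[320,215])*5).round().tolist() for x,y in((.0095,.0235),(-.0095,.0235),(-.0095,-.0235),(.0095,-.0235))])
```

```text
0 [[339.0, 258.0], [295.0, 258.0], [322.0, 273.0]]
-0.01 [[340.0, 264.0], [294.0, 264.0], [322.0, 279.0]]
-0.019 [[341.0, 270.0], [293.0, 270.0], [322.0, 286.0]]
-0.03 [[342.0, 278.0], [291.0, 278.0], [323.0, 295.0]]
side g2 0 [[171.0, 481.0], [144.0, 460.0], [224.0, 421.0], [251.0, 441.0]]
side g2 -0.01 [[172.0, 463.0], [144.0, 443.0], [224.0, 403.0], [252.0, 423.0]]
side g2 -0.019 [[172.0, 447.0], [144.0, 426.0], [225.0, 387.0], [253.0, 407.0]]
side g2 -0.03 [[173.0, 426.0], [145.0, 406.0], [226.0, 367.0], [254.0, 387.0]]
scene g2 0 [[233.0, 166.0], [206.0, 190.0], [131.0, 136.0], [157.0, 112.0]]
scene g2 -0.01 [[234.0, 153.0], [207.0, 178.0], [131.0, 123.0], [158.0, 99.0]]
scene g2 -0.019 [[235.0, 142.0], [208.0, 167.0], [132.0, 111.0], [158.0, 88.0]]
scene g2 -0.03 [[237.0, 128.0], [210.0, 152.0], [132.0, 97.0], [159.0, 73.0]]
```

The fingers shut above the cap. In all three views the real fingertips sit about 26 mm behind the reported TCP. I'll confirm this with a gentle touch on the cap's top, which is at z = 0.072.

{"op": "play_rows", "data": {"motion": [{"x":0,"y":0,"z":0.16,"rx":0,"ry":0,"rz":0},{"x":0,"y":0,"z":0.16,"rx":0,"ry":0,"rz":0},{"x":0,"y":0,"z":0,"rx":0,"ry":0,"rz":0}]}}

```text
clock: 7.62
tool_pos: [0.5144, 0.0724, 0.0504]
orientation: [-180.0, -0.0, 162.4]
force: [-0.3, 0.2, 0.1]
opening: 0.0004
gripper_force: 0.0
```

{"op": "play_rows", "data": {"motion": [{"x":0,"y":0,"z":0.05,"rx":0,"ry":0,"rz":0},{"x":0,"y":0,"z":0.05,"rx":0,"ry":0,"rz":0}]}}

```text
clock: 7.88
tool_pos: [0.5148, 0.0726, 0.0484]
orientation: [180.0, 0.0, 162.5]
force: [-0.4, -0.3, 0.4]
opening: 0.0001
gripper_force: 0.0
```

{"op": "play_rows", "data": {"motion": [{"x":0,"y":0,"z":0.05,"rx":0,"ry":0,"rz":0},{"x":0,"y":0,"z":0.05,"rx":0,"ry":0,"rz":0}]}}

```text
clock: 8.12
tool_pos: [0.5147, 0.0725, 0.0459]
orientation: [180.0, 0.0, 162.4]
force: [-0.1, -0.5, -0.2]
opening: 0.0
gripper_force: 0.0
```

{"op": "play_rows", "data": {"motion": [{"x":0,"y":0,"z":0.05,"rx":0,"ry":0,"rz":0},{"x":0,"y":0,"z":0,"rx":0,"ry":0,"rz":0}]}}

```text
clock: 8.38
tool_pos: [0.5147, 0.0725, 0.0446]
orientation: [-180.0, -0.0, 162.5]
force: [0.8, 0.2, 0.9]
opening: 0.0006
gripper_force: 0.0
```

{"op": "play_rows", "data": {"motion": [{"x":0,"y":0,"z":0.05,"rx":0,"ry":0,"rz":0},{"x":0,"y":0,"z":0,"rx":0,"ry":0,"rz":0}]}}

```text
clock: 8.62
tool_pos: [0.5151, 0.0725, 0.0444]
orientation: [180.0, 0.0, 162.5]
force: [-1.6, -0.1, 9.3]
opening: 0.0003
gripper_force: 4.5
```

{"op": "play_rows", "data": {"motion": [{"x":0,"y":0,"z":0.05,"rx":0,"ry":0,"rz":0},{"x":0,"y":0,"z":0,"rx":0,"ry":0,"rz":0}]}}

```text
clock: 8.88
tool_pos: [0.5157, 0.0726, 0.0443]
orientation: [180.0, 0.1, 162.5]
force: [-5.7, -1.0, 18.9]
opening: -0.0002
gripper_force: 9.5
```

Contact came at TCP z = 0.0445, so the real tips sit 27.5 mm above the reported TCP. I'll raise, open, go down to TCP z ≈ 0.032 and grip.

{"op": "play_rows", "data": {"motion": [{"x":0,"y":0,"z":-0.6,"rx":0,"ry":0,"rz":0},{"x":0,"y":0,"z":0,"rx":0,"ry":0,"rz":0},{"x":0,"y":0,"z":0,"rx":0,"ry":0,"rz":0},{"x":0,"y":0,"z":0,"rx":0,"ry":0,"rz":0},{"x":0,"y":0,"z":0,"rx":0,"ry":0,"rz":0},{"x":0,"y":0,"z":0,"rx":0,"ry":0,"rz":0}], "fingers": 0.6}}

```text
clock: 9.62
tool_pos: [0.5146, 0.0725, 0.0569]
orientation: [-180.0, -0.0, 162.5]
force: [-0.5, 0.8, -0.4]
opening: 0.0551
gripper_force: 0.0
```

Run:
```python
from h import *
from plant import ctrl
o=ctrl.get_obs();print(o['opening'],o['tool_pos'],o['force'],todelta(o,[.5146,.0725,.032]))
```

```text
0.055127796463293 [0.5146 0.0725 0.0569] [-0.523   0.7536 -0.3723] [-0.001   0.0013  0.9974]
```

{"op": "play_rows", "data": {"motion": [{"x":0,"y":0,"z":0.25,"rx":0,"ry":0,"rz":0},{"x":0,"y":0,"z":0.25,"rx":0,"ry":0,"rz":0},{"x":0,"y":0,"z":0.25,"rx":0,"ry":0,"rz":0},{"x":0,"y":0,"z":0.25,"rx":0,"ry":0,"rz":0},{"x":0,"y":0,"z":0,"rx":0,"ry":0,"rz":0}]}}

```text
clock: 10.25
tool_pos: [0.5143, 0.0723, 0.0315]
orientation: [-179.9, -0.1, 162.4]
force: [-0.3, -0.2, -0.2]
opening: 0.07
gripper_force: 0.0
```

{"op": "play_rows", "data": {"motion": [{"x":0,"y":0,"z":0,"rx":0,"ry":0,"rz":0},{"x":0,"y":0,"z":0,"rx":0,"ry":0,"rz":0},{"x":0,"y":0,"z":0,"rx":0,"ry":0,"rz":0},{"x":0,"y":0,"z":0,"rx":0,"ry":0,"rz":0},{"x":0,"y":0,"z":0,"rx":0,"ry":0,"rz":0},{"x":0,"y":0,"z":0,"rx":0,"ry":0,"rz":0}], "fingers": -1}}

```text
clock: 11.0
tool_pos: [0.5148, 0.0726, 0.0323]
orientation: [180.0, 0.0, 162.5]
force: [-1.3, 0.3, 1.8]
opening: 0.0343
gripper_force: 30.0
```

{"op": "play_rows", "data": {"motion": [{"x":0,"y":0,"z":-0.2,"rx":0,"ry":0,"rz":0},{"x":0,"y":0,"z":-0.4,"rx":0,"ry":0,"rz":0},{"x":0,"y":0,"z":-0.8,"rx":0,"ry":0,"rz":0},{"x":0,"y":0,"z":-1,"rx":0,"ry":0,"rz":0},{"x":0,"y":0,"z":-0.6,"rx":0,"ry":0,"rz":0},{"x":0,"y":0,"z":0,"rx":0,"ry":0,"rz":0}]}}

```text
clock: 11.75
tool_pos: [0.5154, 0.0729, 0.1084]
orientation: [179.9, 0.1, 162.5]
force: [-0.7, 0.1, -0.8]
opening: 0.0345
gripper_force: 30.0
```

```bash
python3 shot.py w4
python3 - <<'E'
import cv2,numpy as np
from plant import cams
im=cv2.imread('pics/w4.png')
a=cams.snapshot('scene')[190:270,310:417];b=cams.snapshot('side')[225:305,275:382]
t=np.vstack([cv2.resize(k,(400,300),interpolation=cv2.INTER_CUBIC) for k in(a,b)])
cv2.imwrite('pics/g3.png',np.hstack([t,cv2.resize(im[180:480,220:420],(400,600))]))
E
```

```text
11.75 [0.5154 0.0729 0.1084] [179.885    0.1076 162.4508] [-0.6971  0.1295 -0.7575] [0.4399 0.0969 0.2943] [-16.9848  -0.0669  72.4821]
```

View pics/g3.png

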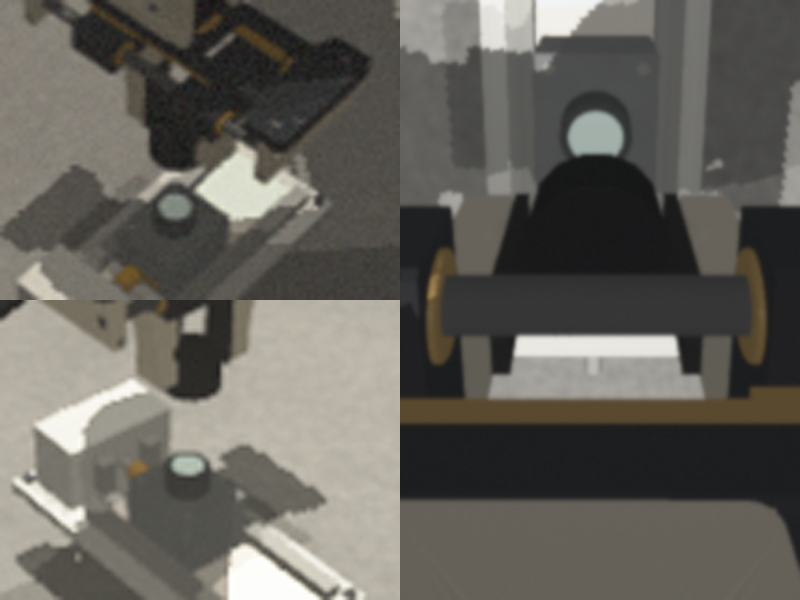

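The cap is off: it hangs upright in the fingers and the lens is exposed on the camera. Next I'll work out where the cap sits in the tool frame and take the holder position.

Run:
```python
from h import *
import json
from plant import ctrl,cams
c=json.load(open('w4.json'));o=ctrl.get_obs();R=rot(o['orientation'])
t=np.linspace(0,2*np.pi,360)
for x0 in(-.01,0,.01):
  for s in(-.0157,-.0397):
    k=proj(c,o['tool_pos']+R.apply(np.c_[x0+.018*np.cos(t),.018*np.sin(t),t*0+s]))
    print('wrist',x0,s,'vmin',k[:,1].min(),'u',k[:,0].min(),k[:,0].max(),' obs vmin 257.5 u 288.5..351.5')
for n,g in(('scene',((310,190),0)),('side',((275,225),300))):
  k0=cams.get_calibration(n)
  for x0 in(-.01,0,.01):
    k=(proj(k0,o['tool_pos']+R.apply(np.c_[x0+.018*np.cos(t),.018*np.sin(t),t*0-.0157]))-g[0][0:2])*3.75+[0,g[1]]
    print(n,x0,k.min(0),k.max(0))
print(todelta(o,[.4894,.2775,.1084]))
```

```text
wrist -0.01 -0.0157 vmin 267.1833944581821 u 283.96261360845 346.76622343201456  obs vmin 257.5 u 288.5..351.5
wrist -0.01 -0.0397 vmin 285.83709506561 u 279.4252938825301 350.8385757495777  obs vmin 257.5 u 288.5..351.5
wrist 0 -0.0157 vmin 250.24358701993123 u 283.4482472416878 347.2342785020613  obs vmin 257.5 u 288.5..351.5
wrist 0 -0.0397 vmin 266.80096733863945 u 278.7582453655969 351.44449945418137  obs vmin 257.5 u 288.5..351.5
wrist 0.01 -0.0157 vmin 232.7500378417127 u 282.91752989879444 347.7172065805444  obs vmin 257.5 u 288.5..351.5
wrist 0.01 -0.0397 vmin 247.05127938862435 u 278.0669792719538 352.0724117754912  obs vmin 257.5 u 288.5..351.5
scene -0.01 [136.7271 129.6984] [197.2456 177.417 ]
scene 0 [147.8241 120.1502] [208.1099 167.4761]
scene 0.01 [158.8312 110.6786] [218.8864 157.6165]
side -0.01 [147.5121 357.4566] [209.412  392.4015]
side 0 [158.5063 364.8912] [220.7726 400.2625]
side 0.01 [169.6313 372.414 ] [232.2726 408.2193]
[ 3.4178  7.5275 -0.0829]
```

{"op": "play_rows", "data": {"motion": [{"x":0,"y":0.5,"z":0,"rx":0,"ry":0,"rz":0},{"x":0,"y":1,"z":0,"rx":0,"ry":0,"rz":0},{"x":0,"y":1,"z":0,"rx":0,"ry":0,"rz":0},{"x":0,"y":1,"z":0,"rx":0,"ry":0,"rz":0},{"x":0,"y":1,"z":0,"rx":0,"ry":0,"rz":0},{"x":0,"y":1,"z":0,"rx":0,"ry":0,"rz":0},{"x":0,"y":1,"z":0,"rx":0,"ry":0,"rz":0},{"x":0,"y":0.7,"z":0,"rx":0,"ry":0,"rz":0},{"x":0,"y":0.3,"z":0,"rx":0,"ry":0,"rz":0},{"x":0,"y":0,"z":0,"rx":0,"ry":0,"rz":0}]}}

```text
clock: 13.15
tool_pos: [0.5711, 0.2514, 0.1069]
orientation: [-180.0, -0.0, 162.5]
force: [-0.5, -0.2, -0.9]
opening: 0.0343
gripper_force: 30.0
```

```bash
python3 shot.py w5
```

```text
13.15 [0.5711 0.2514 0.1069] [-179.9778   -0.0174  162.4606] [-0.4687 -0.1744 -0.8931] [0.4962 0.2757 0.293 ] [-16.8617   0.0649  72.4892]
```

View pics/w5.png

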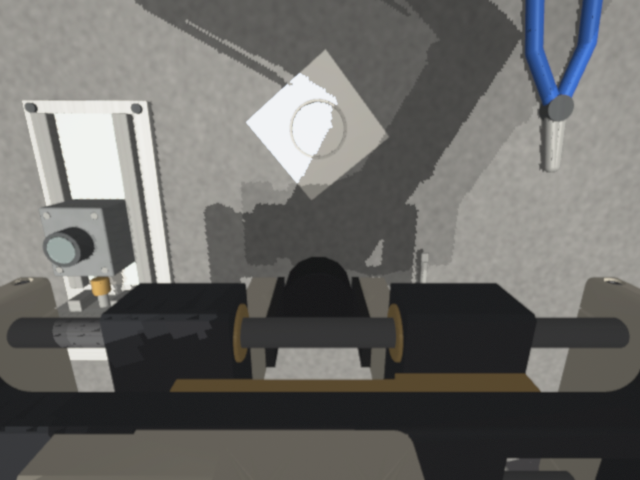

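The holder is almost straight below the wrist camera: top corners (325,50), (388,135), (312,200), (247,123), recess centre near (318,128).

Run:
```python
from h import *
import json
from plant import ctrl
c=json.load(open('w5.json'));o=ctrl.get_obs();g=cv2.cvtColor(cv2.imread('pics/w5.png'),cv2.COLOR_BGR2GRAY)
P=[plane(c,*k,.018) for k in((325,50),(388,135),(312,200),(247,123))]
print('corners',np.mean(P,0),[np.linalg.norm(P[i]-P[i-1]) for i in range(4)])
best=[]
t=np.linspace(0,2*np.pi,180)
e=cv2.Canny(g,25,60)[90:168,278:358]; ys,xs=np.nonzero(e)
Q=np.array([plane(c,x+278,y+90,.018) for x,y in zip(xs,ys)])[:,:2]
H=cv2.HoughCircles(cv2.medianBlur(g[90:168,278:358],3),cv2.HOUGH_GRADIENT,1,30,param1=60,param2=12,minRadius=22,maxRadius=34)
if H is not None: print([(h+[278,90,0],plane(c,h[0]+278,h[1]+90,.018)) for h in H[0][:3]])
p=plane(c,318.5,128.5,.018);print(p)
# robust circle r=21mm on rim edges
from scipy.optimize import least_squares
for r in(.021,):
  s=least_squares(lambda q:np.linalg.norm(Q-q,axis=1)-r,p[:2],loss='cauchy',f_scale=.0008);print(r,s.x,np.sum(abs(s.fun)<.0015),len(Q))
print(todelta(o,[s.x[0],s.x[1],.1069]))
```

```text
corners [0.491  0.2772 0.018 ] [np.float64(0.07939157093629431), np.float64(0.07827817386014409), np.float64(0.079688714830419), np.float64(0.07926600371498368)]
[(array([317.5, 129.5,  25.2]), array([0.491 , 0.2768, 0.018 ]))]
[0.4906 0.2778 0.018 ]
0.021 [0.4908 0.2779] 241 530
[3.3848 0.0587 0.0061]
```

{"op": "play_rows", "data": {"motion": [{"x":0.7,"y":0.05,"z":0,"rx":0,"ry":0,"rz":0},{"x":1,"y":0,"z":0.4,"rx":0,"ry":0,"rz":0},{"x":1,"y":0,"z":0.6,"rx":0,"ry":0,"rz":0},{"x":0.69,"y":0,"z":1,"rx":0,"ry":0,"rz":0},{"x":0,"y":0,"z":1,"rx":0,"ry":0,"rz":0},{"x":0,"y":0,"z":0.6,"rx":0,"ry":0,"rz":0},{"x":0,"y":0,"z":0.3,"rx":0,"ry":0,"rz":0},{"x":0,"y":0,"z":0,"rx":0,"ry":0,"rz":0},{"x":0,"y":0,"z":0,"rx":0,"ry":0,"rz":0}]}}

```text
clock: 14.32
tool_pos: [0.4913, 0.2783, 0.0103]
orientation: [179.9, 0.0, 162.4]
force: [0.7, 0.1, -0.1]
opening: 0.0345
gripper_force: 30.0
```

Run:
```python
from h import *
from plant import ctrl
o=ctrl.get_obs();print(o['tool_pos'],o['orientation'],o['force'],todelta(o,[.4909,.2778,-.0057]))
```

```text
[0.4913 0.2783 0.0103] [179.945    0.0325 162.4382] [ 0.7298  0.0891 -0.147 ] [ 0.0105 -0.0252  0.6416]
```

{"op": "play_rows", "data": {"motion": [{"x":0,"y":-0.02,"z":0.15,"rx":0,"ry":0,"rz":0},{"x":0,"y":0,"z":0.15,"rx":0,"ry":0,"rz":0},{"x":0,"y":0,"z":0.1,"rx":0,"ry":0,"rz":0},{"x":0,"y":0,"z":0,"rx":0,"ry":0,"rz":0}]}}

```text
clock: 14.82
tool_pos: [0.4905, 0.2774, -0.0006]
orientation: [-180.0, -0.0, 162.5]
force: [0.6, 0.4, -0.2]
opening: 0.0344
gripper_force: 30.0
```

{"op": "play_rows", "data": {"motion": [{"x":0,"y":0,"z":0.1,"rx":0,"ry":0,"rz":0},{"x":0,"y":0,"z":0.1,"rx":0,"ry":0,"rz":0},{"x":0,"y":0,"z":0,"rx":0,"ry":0,"rz":0}]}}

```text
clock: 15.2
tool_pos: [0.4906, 0.2775, -0.0055]
orientation: [-180.0, -0.0, 162.5]
force: [-0.2, 0.1, -0.3]
opening: 0.0343
gripper_force: 30.0
```

{"op": "play_rows", "data": {"motion": [{"x":0,"y":0,"z":0,"rx":0,"ry":0,"rz":0},{"x":0,"y":0,"z":0,"rx":0,"ry":0,"rz":0},{"x":0,"y":0,"z":0,"rx":0,"ry":0,"rz":0},{"x":0,"y":0,"z":-0.2,"rx":0,"ry":0,"rz":0},{"x":0,"y":0,"z":-0.6,"rx":0,"ry":0,"rz":0},{"x":0,"y":0,"z":-1,"rx":0,"ry":0,"rz":0},{"x":-1,"y":0,"z":-1,"rx":0,"ry":0,"rz":0},{"x":-1,"y":0,"z":-1,"rx":0,"ry":0,"rz":0},{"x":-1,"y":0,"z":-1,"rx":0,"ry":0,"rz":0},{"x":-0.4,"y":0,"z":0,"rx":0,"ry":0,"rz":0},{"x":0,"y":0,"z":0,"rx":0,"ry":0,"rz":0}], "fingers": 0.3}}

```text
clock: 16.58
tool_pos: [0.5717, 0.2515, 0.1148]
orientation: [180.0, -0.0, 162.4]
force: [-0.9, 0.7, -0.0]
opening: 0.0568
gripper_force: 0.0
```

```bash
python3 shot.py w6
python3 - <<'E'
from h import *
import json
from plant import ctrl
c=json.load(open('w6.json'));o=ctrl.get_obs();g=cv2.cvtColor(cv2.imread('pics/w6.png'),cv2.COLOR_BGR2GRAY)
u,v=proj(c,[[.4908,.2777,.034]])[0].astype(int);print(u,v)
m=cv2.inRange(g[v-45:v+45,u-45:u+45],0,50);cs=max(cv2.findContours(m,0,1)[0],key=cv2.contourArea)
(x,y),r=cv2.minEnclosingCircle(cs);e=cv2.fitEllipse(cs);x,y=e[0];print(e,r)
for z in(.034,.042):print(z,plane(c,x+u-45,y+v-45,z))
t=np.linspace(0,6.28,99)
for z in(.034,.042,.058):
  k=proj(c,np.c_[.4908+.018*np.cos(t),.2777+.018*np.sin(t),t*0+z]);print(z,np.ptp(k,axis=0))
cv2.imwrite('pics/w6z.png',cv2.resize(cv2.imread('pics/w6.png')[max(v-60,0):v+60,u-80:u+80],None,fx=4,fy=4))
E
```

```text
16.575 [0.5717 0.2515 0.1148] [179.9899  -0.0151 162.387 ] [-0.94    0.6892 -0.0059] [0.4967 0.2758 0.3008] [-16.8633   0.0344  72.416 ]
317 127
((57.86863708496094, 53.02669143676758), (15.409562110900879, 41.672210693359375), 21.55158805847168) 21.07733726501465
0.034 [0.4985 0.2849 0.034 ]
0.042 [0.4984 0.2846 0.042 ]
0.034 [47.1643 49.6465]
0.042 [48.6337 51.2048]
0.058 [51.8656 54.6347]
```

View pics/w6z.png

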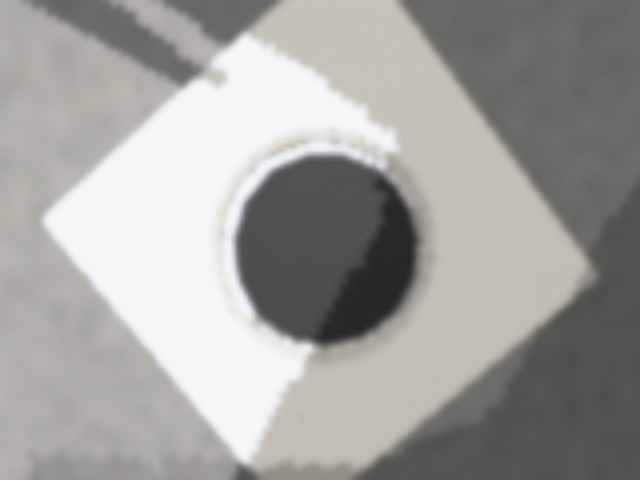

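The cap sits in the recess, well centred, with an even ring of white around it. Now I'll close the fingers, go behind the camera and tilt the tool back 12° so the body clears the lens.

{"op": "play_rows", "data": {"motion": [{"x":0,"y":-0.5,"z":0,"rx":0,"ry":0,"rz":0},{"x":0,"y":-1,"z":0,"rx":0,"ry":0,"rz":0},{"x":0,"y":-1,"z":0,"rx":0,"ry":0,"rz":0},{"x":0,"y":-1,"z":0,"rx":0,"ry":0,"rz":0},{"x":0.4,"y":-1,"z":0,"rx":0,"ry":0,"rz":0},{"x":0.5,"y":-1,"z":0,"rx":0,"ry":0,"rz":0},{"x":0.5,"y":-1,"z":0,"rx":0,"ry":0,"rz":0},{"x":0.48,"y":-0.7,"z":0,"rx":0,"ry":0,"rz":0},{"x":0,"y":-0.3,"z":0,"rx":0,"ry":-1,"rz":0},{"x":0,"y":0,"z":0,"rx":0,"ry":-1,"rz":0},{"x":0,"y":0,"z":0,"rx":0,"ry":-1,"rz":0},{"x":0,"y":0,"z":0,"rx":0,"ry":0,"rz":0},{"x":0,"y":0,"z":0,"rx":0,"ry":0,"rz":0}], "fingers": -1}}

```text
clock: 18.25
tool_pos: [0.4705, 0.0872, 0.1152]
orientation: [179.9, 12.0, 162.4]
force: [0.6, 0.6, 1.0]
opening: 0.0
gripper_force: 0.0
```

```bash
cat > push.py <<'E'
from h import *
from plant import ctrl
o=ctrl.get_obs();R=rot(o['orientation']);E=o['tool_pos']+R.apply([-.0095,0,-.0275])
d=np.array([np.cos(np.radians(-17.6)),np.sin(np.radians(-17.6)),0]);l=np.array([-d[1],d[0],0])
O=np.array([.5145,.0728,0]);print(o['clock'],'edge along %.4f side %.4f z %.4f (back at -.028)'%((E-O)@d,(E-O)@l,E[2]),o['orientation'],o['force'],'Fd',o['force']@d,o['opening'])
T=O-.043*d+[0,0,.030];print('to go',R.inv().apply(T-E)/.025)
print('1mm of d in tool units',R.inv().apply(d)*.04)
E
python3 push.py
```

```text
18.25 edge along -0.0427 side 0.0004 z 0.1440 (back at -.028) [179.9482  11.9781 162.4454] [0.5795 0.5658 1.016 ] Fd 0.38132434274853555 1.289875615001631e-05
to go [ 0.9597 -0.0196  4.4595]
1mm of d in tool units [-0.0391 -0.      0.0083]
```

{"op": "play_rows", "data": {"motion": [{"x":0.2,"y":0,"z":0.93,"rx":0,"ry":0,"rz":0},{"x":0.2,"y":0,"z":0.93,"rx":0,"ry":0,"rz":0},{"x":0.2,"y":0,"z":0.93,"rx":0,"ry":0,"rz":0},{"x":0.2,"y":0,"z":0.93,"rx":0,"ry":0,"rz":0},{"x":0.1,"y":0,"z":0.47,"rx":0,"ry":0,"rz":0},{"x":0.06,"y":0,"z":0.27,"rx":0,"ry":0,"rz":0},{"x":0,"y":0,"z":0,"rx":0,"ry":0,"rz":0},{"x":0,"y":0,"z":0,"rx":0,"ry":0,"rz":0}]}}

```text
clock: 19.25
tool_pos: [0.4729, 0.0859, 0.0062]
orientation: [179.8, 11.3, 162.6]
force: [0.6, 1.1, 0.1]
opening: 0.0005
gripper_force: 0.0
```

```bash
python3 push.py
```

```text
19.25 edge along -0.0397 side -0.0001 z 0.0350 (back at -.028) [179.8448  11.2624 162.5904] [0.5701 1.0667 0.0889] Fd 0.22089639973263958 0.0005279750637899773
to go [0.1678 0.0055 0.1701]
1mm of d in tool units [-0.0392 -0.0002  0.0078]
```

{"op": "play_rows", "data": {"motion": [{"x":0,"y":0,"z":0,"rx":0,"ry":0,"rz":0},{"x":0,"y":0,"z":0,"rx":0,"ry":0,"rz":0}]}}

```text
clock: 19.5
tool_pos: [0.4724, 0.0859, 0.0059]
orientation: [179.9, 11.2, 162.6]
force: [-0.0, 0.1, -1.0]
opening: 0.0002
gripper_force: 0.0
```

```bash
python3 push.py; python3 -c "
from plant import ctrl;print(ctrl.get_obs()['joint_pos'])"
```

```text
19.5 edge along -0.0401 side -0.0003 z 0.0347 (back at -.028) [179.8705  11.2423 162.6337] [-0.0066  0.1027 -0.9768] Fd -0.03734210419356142 0.00020879794515455804
to go [0.1504 0.0122 0.1613]
1mm of d in tool units [-0.0392 -0.0002  0.0078]
[  39.45594728    9.98072435  -56.28637135   28.73560769  -19.68409879
 -173.59920077]
```

Joint 6 is at its range end in this tilted, close-in pose. I'll take back part of the tilt; at this tip height the body clears the lens anyway.

{"op": "play_rows", "data": {"motion": [{"x":0,"y":0,"z":0,"rx":0,"ry":0.7,"rz":0},{"x":0,"y":0,"z":0,"rx":0,"ry":0.7,"rz":0},{"x":0,"y":0,"z":0,"rx":0,"ry":0,"rz":0},{"x":0,"y":0,"z":0,"rx":0,"ry":0,"rz":0}]}}

```text
clock: 20.0
tool_pos: [0.4719, 0.0851, 0.0053]
orientation: [180.0, 5.7, 162.6]
force: [-0.0, -0.3, -0.9]
opening: 0.0005
gripper_force: 0.0
```

```bash
python3 push.py; python3 -c "
from plant import ctrl;print(ctrl.get_obs()['joint_pos'])"
```

```text
20.0 edge along -0.0375 side -0.0012 z 0.0336 (back at -.028) [179.9534   5.6601 162.6168] [-0.0282 -0.2904 -0.8853] Fd 0.06087825061077089 0.00047398723385000787
to go [0.2313 0.0483 0.1229]
1mm of d in tool units [-0.0398 -0.0002  0.0039]
[  37.76660637   12.49308144  -45.63823339    9.57654094  -28.92806513
 -153.4151717 ]
```

{"op": "play_rows", "data": {"motion": [{"x":-0.08,"y":0.01,"z":0.016,"rx":0,"ry":0,"rz":0},{"x":-0.08,"y":0.01,"z":0.016,"rx":0,"ry":0,"rz":0},{"x":-0.08,"y":0.01,"z":0.016,"rx":0,"ry":0,"rz":0},{"x":-0.08,"y":0.01,"z":0.016,"rx":0,"ry":0,"rz":0},{"x":-0.08,"y":0,"z":0.016,"rx":0,"ry":0,"rz":0},{"x":-0.08,"y":0,"z":0.016,"rx":0,"ry":0,"rz":0},{"x":-0.08,"y":0,"z":0.016,"rx":0,"ry":0,"rz":0},{"x":-0.08,"y":0,"z":0.016,"rx":0,"ry":0,"rz":0},{"x":-0.08,"y":0,"z":0.016,"rx":0,"ry":0,"rz":0},{"x":-0.08,"y":0,"z":0.016,"rx":0,"ry":0,"rz":0}]}}

```text
clock: 21.25
tool_pos: [0.4916, 0.0804, 0.0034]
orientation: [179.9, 5.6, 162.6]
force: [-4.9, 2.3, 4.6]
opening: 0.0004
gripper_force: 2.8
```

```bash
python3 push.py
```

```text
21.25 edge along -0.0173 side 0.0003 z 0.0317 (back at -.028) [179.9299   5.5877 162.6316] [-4.8551  2.3268  4.597 ] Fd -5.331362847863201 0.0004318486335714656
to go [ 1.0299 -0.0072 -0.032 ]
1mm of d in tool units [-0.0398 -0.0002  0.0039]
```

{"op": "play_rows", "data": {"motion": [{"x":-0.06,"y":0,"z":0.004,"rx":0,"ry":0,"rz":0},{"x":-0.06,"y":0,"z":0.004,"rx":0,"ry":0,"rz":0},{"x":-0.06,"y":0,"z":0.004,"rx":0,"ry":0,"rz":0},{"x":-0.06,"y":0,"z":0.004,"rx":0,"ry":0,"rz":0},{"x":0,"y":0,"z":0,"rx":0,"ry":0,"rz":0}]}}

```text
clock: 21.88
tool_pos: [0.497, 0.0785, 0.0034]
orientation: [180.0, 5.6, 162.6]
force: [-5.2, 2.4, 3.6]
opening: 0.0006
gripper_force: 2.8
```

```bash
python3 push.py
```

```text
21.875 edge along -0.0116 side 0.0001 z 0.0317 (back at -.028) [179.9538   5.5609 162.6306] [-5.2101  2.3835  3.6173] Fd -5.686918886453881 0.000555549988224916
to go [ 1.2563  0.0007 -0.053 ]
1mm of d in tool units [-0.0398 -0.0002  0.0039]
```

{"op": "play_rows", "data": {"motion": [{"x":-0.06,"y":0,"z":0.004,"rx":0,"ry":0,"rz":0},{"x":-0.06,"y":0,"z":0.004,"rx":0,"ry":0,"rz":0},{"x":-0.06,"y":0,"z":0.004,"rx":0,"ry":0,"rz":0},{"x":-0.06,"y":0,"z":0.004,"rx":0,"ry":0,"rz":0},{"x":0,"y":0,"z":0,"rx":0,"ry":0,"rz":0}]}}

```text
clock: 22.5
tool_pos: [0.5023, 0.0766, 0.0035]
orientation: [180.0, 5.5, 162.6]
force: [-7.2, 3.5, 3.6]
opening: 0.0003
gripper_force: 3.9
```

{"op": "play_rows", "data": {"motion": [{"x":-0.06,"y":0,"z":0.006,"rx":0,"ry":0,"rz":0},{"x":-0.04,"y":0,"z":0.004,"rx":0,"ry":0,"rz":0},{"x":0,"y":0,"z":0,"rx":0,"ry":0,"rz":0}]}}

```text
clock: 22.88
tool_pos: [0.5044, 0.0758, 0.0034]
orientation: [180.0, 5.5, 162.6]
force: [-8.4, 3.6, 4.3]
opening: 0.0002
gripper_force: 4.7
```

```bash
python3 push.py
```

```text
22.875 edge along -0.0037 side -0.0001 z 0.0317 (back at -.028) [179.9837   5.5153 162.6297] [-8.4055  3.6029  4.3397] Fd -9.101463912964759 0.00022001567093568524
to go [ 1.5717  0.0119 -0.0823]
1mm of d in tool units [-0.0398 -0.0002  0.0038]
```

Force along the channel is 9.1 N, so the stops should be close. I'll go on in 1 mm steps.

{"op": "play_rows", "data": {"motion": [{"x":-0.04,"y":0,"z":0.004,"rx":0,"ry":0,"rz":0},{"x":-0.02,"y":0,"z":0.002,"rx":0,"ry":0,"rz":0},{"x":0,"y":0,"z":0,"rx":0,"ry":0,"rz":0}]}}

```text
clock: 23.25
tool_pos: [0.5048, 0.0756, 0.0034]
orientation: [180.0, 5.5, 162.6]
force: [-17.9, 10.9, 10.5]
opening: 0.0005
gripper_force: 9.9
```

{"op": "play_rows", "data": {"motion": [{"x":-0.04,"y":0,"z":0.004,"rx":0,"ry":0,"rz":0},{"x":0,"y":0,"z":0,"rx":0,"ry":0,"rz":0}]}}

```text
clock: 23.5
tool_pos: [0.5049, 0.0755, 0.0034]
orientation: [-180.0, 5.4, 162.6]
force: [-24.8, 15.8, 17.3]
opening: 0.0008
gripper_force: 14.2
```

{"op": "play_rows", "data": {"motion": [{"x":0.005,"y":0,"z":-0.02,"rx":0,"ry":0,"rz":0},{"x":0,"y":0,"z":0,"rx":0,"ry":0,"rz":0},{"x":0,"y":0,"z":0,"rx":0,"ry":0,"rz":0},{"x":0,"y":0,"z":0,"rx":0,"ry":0,"rz":0},{"x":0,"y":0,"z":0,"rx":0,"ry":0,"rz":0},{"x":0,"y":0,"z":0,"rx":0,"ry":0,"rz":0}]}}

```text
clock: 24.25
tool_pos: [0.5049, 0.0755, 0.0035]
orientation: [-180.0, 5.4, 162.6]
force: [-21.2, 13.4, 10.4]
opening: 0.0002
gripper_force: 12.1
```

```bash
python3 push.py; python3 shot.py w7
python3 - <<'E'
from h import *
import json
from plant import cams
c=json.load(open('w7.json'));im=cv2.imread('pics/w7.png')
# side view check of the cap in the holder and lens position
D=cams.get_calibration('side');s=cams.snapshot('side');g=cv2.cvtColor(s,cv2.COLOR_BGR2GRAY)
u,v=proj(D,[[.4908,.2777,.034]])[0].astype(int)
m=cv2.inRange(g[v-25:v+35,u-25:u+25],0,60);cs=max(cv2.findContours(m,0,1)[0],key=cv2.contourArea)
print('cap in side view',np.array(cv2.boundingRect(cs))+[u-25,v-25,0,0])
t=np.linspace(0,6.28,99)
for z in(.018,.034):
  k=proj(D,np.c_[.4908+.018*np.cos(t),.2777+.018*np.sin(t),t*0+z]);print('expected',z,k.min(0),k.max(0))
E
```

```text
24.25 edge along -0.0031 side -0.0003 z 0.0317 (back at -.028) [-179.9908    5.3971  162.6255] [-21.2291  13.4004  10.4092] Fd -24.287219344586195 0.00019173197661578222
to go [ 1.5937  0.0167 -0.0803]
1mm of d in tool units [-0.0398 -0.0002  0.0038]
24.25 [0.5049 0.0755 0.0035] [-179.9908    5.3971  162.6255] [-21.2291  13.4004  10.4092] [0.4134 0.1047 0.1813] [-22.2745   0.0541  72.651 ]Traceback (most recent call last):
  File "<stdin>", line 8, in <module>
ValueError: max() iterable argument is empty
```

The push holds steady at about 24 N. The spring force had reached 9 N just before the hard contact, as expected at the stops. The cap hasn't been touched since it was seen seated. Handing in.

```bash
python3 -c "
from plant import workorder,ctrl
print(workorder.close_job());o=ctrl.get_obs();print(o['clock'],o['force'])"
```

```text
the job is handed in; nothing more can be done
None
the job is handed in; nothing more can be done
```

I set the cap open side down in the holder's recess and handed the job in with the camera held against the steel stops at about 24 N; hand-in returned no verdict, and a last side-view check of the cap failed, so its seating rests on the picture taken just after I placed it.

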